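# Mount the grinding wheel and its clamp cap on the spindle

### The arm

A 6-joint arm with a two-finger parallel gripper is mounted at the origin on the work surface. World frame = base frame: x ahead of the robot, y to its left, z up, the work surface at z = 0. Lengths are in mm, angles in rad, forces in N, time in s.
With the tool pointing down it reaches from about 425 to 925 mm from the base axis. Payload 12.5 kg.
Tool frame: the origin (TCP) lies between the finger pads; the fingertips stand 8 mm ahead of it and the grasp point (between the pads) lies 11 mm behind it; z points along the fingers, x is the direction in which the jaws open and shut, and the axes are right-handed (so a half turn about z gives the same grasp; the last joint's range is limited). The gripper opens to 85 mm and grips with 20 to 120 N. Pads are 22 mm wide; open, the fingers measure 114 mm over their backs; the gripper's body (76 mm by 85 mm) begins 54 mm behind the grasp point. The pads swing forward as they close: fully open they stand 13 mm farther back than shut.
Start: joints at [-1.423, 0.491, 1.559, -0, 1.092, -0.106], TCP at [156.95, -604.988, 239.327] pointing down, gripper open.
Joint ranges: [-3.1, 3.1], [-0.84, 2.19], [0.05, 2.79], [-1.13, 4.28], [0.06, 2.93], [-2.69, 2.69]. Speed limits (rad/s): [2.22, 2.22, 2.79, 3.14, 3.14, 3.14].

### API

Orientations are given as a rotation vector (axis times angle).
In Python, from cell import get_obs, capture, hand_in, recognise gives the robot as it stands. The module is installed in compiled form; this text tells all that it offers.
- The arm moves only by the shell command python3 -m crank 'ROWS' [FORCE]. ROWS is JSON, a list of rows, each a list of 5 numbers: the shift along the tool's x, y, z in mm, then the turn about the tool's z in rad, then the closure, from 0 (fully open) to 1 (shut). In form: [[x, y, z, turn, grip], ...]. A call has 1 to 10 rows; each row is the pose to reach, as a shift and turn from the pose measured when the call began, along the tool's axes at that moment; what a row does not reach only later rows make up. A row lasts 1/10 s, in which the tool goes at most 50 mm and 8.59 degrees, less where a joint would pass 70% of its speed; a pose out of reach is approached as far as the arm can. A call with a gripper value outside its range is refused whole. The fingers move at their own pace and stop on an object; FORCE is the grip in N (left out, the last holds). Time passes only in rows, so rows that repeat a pose let the fingers close. It gives the time, the measured TCP pose, the force and the opening at its end, in the units of the state.
- get_obs(): the state, without advancing time (a new reading comes with each control period).
- capture(name): name is "side" or "top" or "wrist"; returns a dict with "img" (480x640x3 uint8, red, green, blue), "vertical_fov" (degrees; the focal length in pixels is half the picture's height over the tangent of half this angle, whatever the lens; pixels are square), "cx", "cy" (the principal point, pixels), "extrinsics" (4x4, takes a point from camera to world coordinates); the wrist camera has in their place "tool_from_camera" (4x4, takes a point from camera to tool coordinates, whose origin is the TCP and whose axes are the tool frame's). Camera axes: x right, y down, z forward; pixel columns grow to the right and rows downward; lengths in mm; the calibration is good to about 2 mm. A picture is of the moment at which its call begins: read the wrist's pose just before it. There is no depth.
- hand_in(): hands the job in, once; it reports no verdict.
Trained networks look in the newest picture that a camera, given by its name, has taken for a name from the list of things; names that differ only in an ending like _2 or _b are one class to them, and where a whole thing is asked for, a point or a joint stands for the part that bears it (a point fixed in the world has none). Each returns a list of dicts, best first, with "score" (0 to 1); they miss things now and then, are a little off and sometimes report something else, mostly with a low value. They report only what shows in the picture. A call takes as long as a camera call. They do not tell look-alikes from the thing itself.
- recognise(camera, label): "location" ([x, y, z] in mm, in the coordinates of the camera as it stood for that picture, good to about 4 mm: the middle of the surface that is visible of it).
The state is a dict: "time_s": time; "q": joint angles; "qvel": joint speeds; "joint_torque": joint torques, N m; "tool_pos": TCP position; "tool_rot": TCP orientation; "ft_force": force on the tool from outside, world axes, zero at the start; "torque": the same for the moment, N m; "opening": finger opening in mm.
Only numpy, scipy, OpenCV 4.12 (cv2) and the standard library are available. Lean on these libraries where they do the work, as an engineer would, in place of code of your own. Each camera call takes 0.05 s, during which the arm holds its last target.

### The job

Fit the full-size grinding wheel (the larger of the two stone rings, not the worn-down one) over the grinder's upright spindle so that it lies flat on the seat, then put the flanged steel clamp cap over the spindle tip, wide end down, so that it rests flat on the wheel. The stone is brittle: set it down, do not drop it.

Things in the scene. Friction and masses are not known exactly. Their poses are not given: they have to be found in the camera images.
- spindle_seat (a point): Low green grinder, 110 mm across, on a grey 150 x 130 mm base, bolted to the bench. This point: centre of its seat, the top of a steel flange 44 mm across, 64 mm above the bench; z up along the upright spindle. The housing ends 14 mm below the seat. Above the seat the spindle is 16 mm thick for 26 mm, then tapers to a 5 mm tip 46 mm above the seat.
- wheel_center (a point): Full-size grinding wheel: grey stone ring flat on the bench, 60 mm across, 24 mm thick, bore 28 mm, about 0.13 kg. Point: its centre, 12 mm above its underside; z: its axis. Seated, it is 12 mm above the seat. Unwanted: a worn wheel 42 mm across. Both wheels, the cap and a sleeve stand in any of four places, centres at least 120 mm apart, none taller than 48 mm.
- cap_center (a point): Clamp cap: upright bare steel, closed on top: a foot flange 52 mm across, 8 mm thick, and above it a hub 36 mm across; 48 mm high, about 0.22 kg. A bore 26 mm wide, 40 mm deep opens downwards. Point: on its axis, 24 mm above its underside; z up. Seated on the wheel, it is 48 mm above the seat. Unwanted: a plain steel sleeve, 36 mm across, 48 mm high, open through.
Not all that is in view belongs to the job. What is shaped like the part that bears cap_center but pink or red is not meant.

How it is judged (in metres and radians):
On the way, in this order (a step that is already met when the one before it is completed fails the run):
1. the full-size wheel lies flat on the seat, round the spindle (horizontal distance between wheel_center and spindle_seat below 0.012 m and z of wheel_center in the frame of spindle_seat below 0.018 m and angle between wheel_center's own z axis and vertical below 0.18 rad), for 0.2 s.
2. the cap stands over the spindle tip, flat on the wheel (horizontal distance between cap_center and spindle_seat below 0.012 m and z of cap_center in the frame of spindle_seat below 0.054 m and angle between cap_center's own z axis and vertical below 0.18 rad), for 0.2 s.
At the end, for the whole second after the job is handed in: The full-size wheel lies on the seat round the spindle (centre within 12 mm of the spindle's axis, height within 6 mm of seated, tilt under 10 degrees) and the cap rests on it over the spindle tip, wide end down (the same tolerances), both released and at rest (all of step 1 and all of step 2 and z of wheel_center in the frame of spindle_seat above 0.006 m and z of cap_center in the frame of spindle_seat above 0.042 m and linear speed of each of wheel, cap below 0.02 m/s); the robot touches nothing.
It fails at once if the stone wheel is dropped (it falls freely faster than 0.8 m/s, as after a drop of more than about 33 mm) (linear speed of wheel above 0.8 m/s and contact force between wheel and anything else below 0.05 N).
It also fails if it takes over 64 s, if anything falls off the work surface, if the arm or the gripper's body presses on something with over 40 N, if the wrist force passes 120 N, or if a joint passes its speed limit or range.

## Working session

There is one attempt and no reset: what is moved stays moved. The work goes in short steps, Python scripts to look and compute and a shell command to move; the robot and the scene stay as the last step left them, time stands still between calls to the robot, and variables do not carry over. Pictures are saved under pics/ and viewed, and the job is handed in when it is done.

```bash
mkdir -p pics
cat > h.py <<'E'
import numpy as np, cv2
from cell import get_obs, capture, recognise
from scipy.spatial.transform import Rotation as R
def T(o):
    M=np.eye(4);M[:3,:3]=R.from_rotvec(o['tool_rot']).as_matrix();M[:3,3]=o['tool_pos'];return M
def cam(name):
    o=get_obs();c=capture(name)
    E=np.array(c['extrinsics']) if 'extrinsics' in c else T(o)@np.array(c['tool_from_camera'])
    f=240/np.tan(np.radians(c['vertical_fov'])/2)
    return c['img'],E,f,c['cx'],c['cy']
def ray(u,v,E,f,cx,cy,z):
    d=E[:3,:3]@np.array([(u-cx)/f,(v-cy)/f,1]);p=E[:3,3];return p+d*(z-p[2])/d[2]
def proj(P,E,f,cx,cy):
    p=np.linalg.inv(E)@np.append(P,1);return p[0]/p[2]*f+cx,p[1]/p[2]*f+cy
def save(n,img): cv2.imwrite('pics/'+n+'.png',img[:,:,::-1])
E
python3 - <<'E'
from h import *
np.set_printoptions(precision=1,suppress=True)
print(get_obs())
for n in ['top','side','wrist']:
    img,E,f,cx,cy=cam(n);save(n+'0',img);print(n,f,cx,cy,E)
    for l in ['spindle_seat','wheel_center','cap_center']:
        try:
            for r in recognise(n,l):
                p=E@np.append(r['location'],1);print(l,round(r['score'],2),p[:3],proj(p[:3],E,f,cx,cy))
        except Exception as e: print(l,e)
E
```

```text
{'time_s': 0.0, 'q': array([-1.4,  0.5,  1.6,  0. ,  1.1, -0.1]), 'qvel': array([ 0., -0., -0.,  0.,  0., -0.]), 'joint_torque': array([  0. , -61.8, -26.2,  -0. ,   0. ,   0. ]), 'tool_pos': array([ 156.9, -604.7,  238.7]), 'tool_rot': array([-2.5,  1.9,  0. ]), 'ft_force': array([0. , 0.6, 0.4]), 'torque': array([ 0.,  0., -0.]), 'opening': 85.50313506976167}
top 455.2681957034232 325.0266131898361 248.77339643333616 [[ -0.   -1.    0.1 472.2]
 [ -1.    0.    0.   15.9]
 [ -0.   -0.1  -1.  828.6]
 [  0.    0.    0.    1. ]]
spindle_seat 0.87 [533.4 155.5  48.8] (np.float64(254.1451432104874), np.float64(277.24218355618933))
wheel_center 0.66 [627.4 -57.5  22.4] (np.float64(375.9458650011834), np.float64(225.95711966541006))
cap_center 0.91 [ 546.1 -219.1   34.8] (np.float64(470.5650551142486), np.float64(270.1896545013272))
cap_center 0.83 [ 681.8 -153.7   35.8] (np.float64(430.3175670030183), np.float64(194.21762474037996))
cap_center 0.62 [ 711.7 -232.9   34.4] (np.float64(474.1170209708614), np.float64(177.91910286298395))
cap_center 0.58 [ 630.7 -237.8   39. ] (np.float64(479.8
[... 333 characters left out ...]
)
wheel_center 0.96 [629.3 -69.   23.6] (np.float64(380.29897237168893), np.float64(287.4465832436984))
cap_center 0.73 [ 626.2 -250.7   24.5] (np.float64(454.56287020131447), np.float64(374.9334816194194))
cap_center 0.72 [ 680.5 -168.1   28.7] (np.float64(447.53403737663996), np.float64(316.13182806186387))
cap_center 0.62 [ 709.3 -247.3   26.4] (np.float64(501.8113295616865), np.float64(348.89263789059333))
cap_center 0.57 [ 540.5 -233.9   25.6] (np.float64(391.1442069160843), np.float64(390.38564074534384))
wrist 365.1679639236463 324.394451435215 241.7075816861854 [[   0.3   -0.9   -0.3  232.6]
 [  -1.    -0.2   -0.1 -585.4]
 [  -0.     0.3   -1.   372.6]
 [   0.     0.     0.     1. ]]
```

View pics/top0.png

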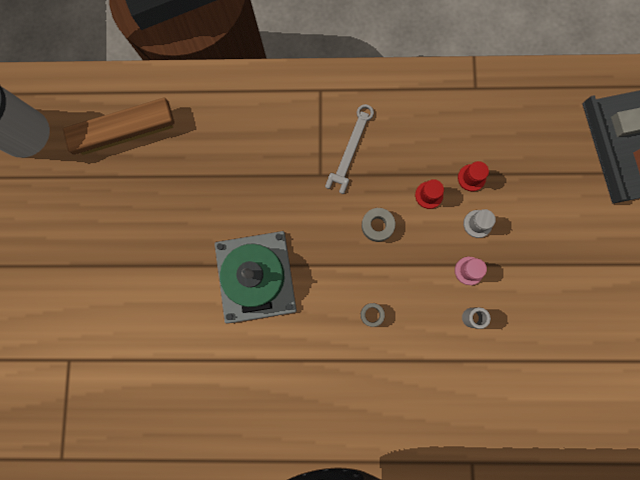

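View pics/side0.png

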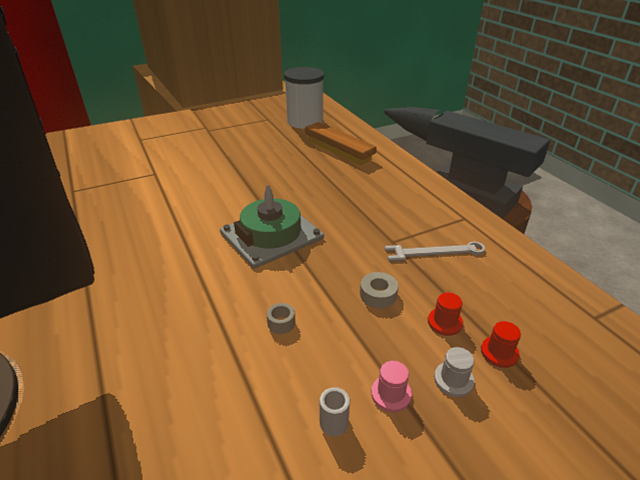

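The top view shows the full-size wheel at about (379,224), the worn wheel at (372,315), the steel cap at (480,222) and the sleeve at (478,318). The spindle is at (250,273), and the pink and red caps are decoys. Next I'll refine the positions.

Run:
```python
from h import *
np.set_printoptions(precision=1,suppress=True)
print(T(get_obs()))
t=cam('top');s=cam('side')
def crop(c,u,v,w,k): 
    return cv2.resize(c[0][v-w:v+w,u-w:u+w],(k,k),interpolation=cv2.INTER_CUBIC)
a=np.hstack([crop(t,379,224,24,264),crop(t,476,226,24,264),crop(t,252,275,24,264)])
b=np.hstack([crop(s,380,289,24,264),crop(s,456,370,24,264),crop(s,269,205,24,264)])
save('crops',np.vstack([a,b]))
# two-view: wheel top bore, 
for P,l in [((628,-66,24),'w'),((628,-243,48),'c'),((530,141,110),'tip')]:
    print(l,proj(P,*t[1:]),proj(P,*s[1:]))
```

```text
[[   0.3   -1.    -0.   156.9]
 [  -1.    -0.3   -0.  -605. ]
 [   0.     0.    -1.   239.3]
 [   0.     0.     0.     1. ]]
w (np.float64(380.78908996311657), np.float64(225.41600701596425)) (np.float64(378.6123635851048), np.float64(286.3149212999499))
c (np.float64(484.5786656494174), np.float64(222.3323284753786)) (np.float64(455.00241419936646), np.float64(358.30597959513807))
tip (np.float64(256.3842555770936), np.float64(276.3608927186648)) (np.float64(267.50947476992803), np.float64(191.39914889371857))
```

View pics/crops.png

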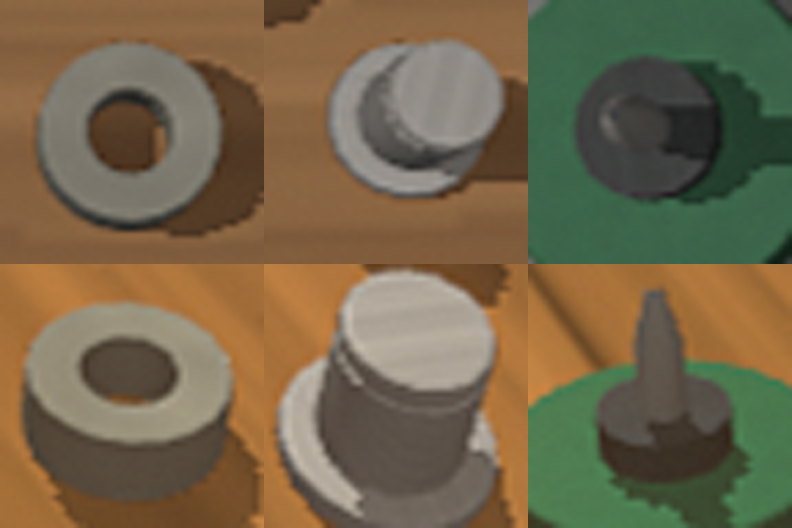

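Run:
```python
from h import *
from scipy.optimize import least_squares
np.set_printoptions(precision=1,suppress=True)
t=cam('top');s=cam('side')
for l,z,a,b in [('wheel',24,(378.6,224.2),(379.3,284.8)),('cap',48,(484.9,219.3),(460,358)),('seat',64,(249.8,274.3),(269.9,207)),('tip',110,(248.6,273.4),(268.1,186.5))]:
    r=lambda P:np.r_[np.array(proj(P,*t[1:]))-a,np.array(proj(P,*s[1:]))-b]
    q=least_squares(r,[600,0,z])
    print(l,ray(*a,*t[1:],z),ray(*b,*s[1:],z),q.x,q.fun)
```

```text
wheel [630.2 -62.1  24. ] [630.8 -63.5  24. ] [631.  -62.5  22.9] [ 0.1 -0.3 -0.3  0.1]
cap [ 633.4 -243.8   48. ] [ 634.  -245.5   48. ] [ 634.4 -244.7   46.7] [ 0.2 -0.4 -0.3  0.1]
seat [537.2 160.2  64. ] [539.1 161.5  64. ] [537.7 159.8  65.3] [ 0.1 -0.4 -0.4  0. ]
tip [534.7 153.5 110. ] [536.8 155.6 110. ] [535.2 153.  111.7] [ 0.1 -0.4 -0.4  0. ]
```

Run:
```python
from h import *
np.set_printoptions(precision=1,suppress=True)
t=cam('top');s=cam('side')
rows=[]
for P in [(537.5,160,0),(536.5,157.5,0)]:
  row=[]
  for c,u,v in [(t,252,275),(s,269,205)]:
    w,k=25,16*25
    im=cv2.resize(c[0][v-w:v+w,u-w:u+w],(k,k),interpolation=cv2.INTER_CUBIC)
    for z,d in [(64,44),(90,16),(110,5),(50,110)]:
      pts=[proj((P[0]+d/2*np.cos(a),P[1]+d/2*np.sin(a),z),*c[1:]) for a in np.linspace(0,6.283,60)]
      pts=((np.array(pts)-[u-w,v-w]+.5)*k/(2*w)).astype(np.int32)
      cv2.polylines(im,[pts],True,(255,0,0),1)
    row.append(im)
  rows.append(np.hstack(row))
save('ov',cv2.resize(np.vstack(rows),(600,600)))
```

```text
(no output)
```

View pics/ov.png

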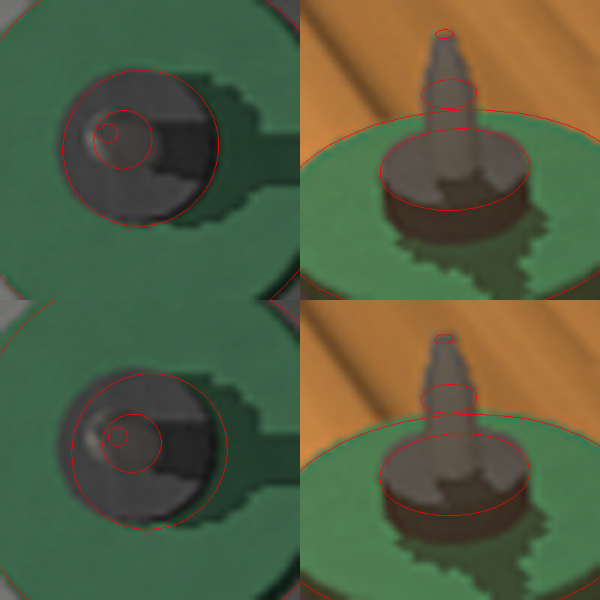

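```bash
cat >> h.py <<'E'
def local(P,o=None):
    M=T(o or get_obs()); return (M[:3,:3].T@(np.array(P)-M[:3,3])).round(1)
E
python3 - <<'E'
from h import *
print(local((630.5,-62.7,110)), np.degrees(np.arctan2(*T(get_obs())[:2,0][::-1])))
E
```

```text
[-406.1 -594.5  129.3] -75.4615099438377
```

```bash
python3 -m crank '[[-406,-594.5,80,0,0],[-406,-594.5,80,0,0],[-406,-594.5,80,0,0],[-406,-594.5,80,0,0],[-406,-594.5,80,0,0],[-406,-594.5,80,0,0],[-406,-594.5,80,0,0],[-406,-594.5,80,0,0],[-406,-594.5,80,0,0],[-406,-594.5,80,0,0]]' 40
python3 - <<'E'
from h import *
print(local((630.5,-62.7,110)), get_obs()['q'])
E
```

```text
time_s: 1.9
tool_pos: [485.0, -229.0, 184.1]
tool_rot: [2.485, -1.922, 0.001]
ft_force: [0.5, -0.7, 0.4]
opening: 85.4
[-124.5 -182.6   74.1] [-5.64274841e-01  4.32528158e-01  1.83977152e+00 -1.63653315e-04
  8.68672175e-01  7.52886376e-01]
```

```bash
python3 -m crank '[[-124.5,-182.6,74,0,0],[-124.5,-182.6,74,0,0],[-124.5,-182.6,74,0,0],[-124.5,-182.6,74,0,0],[-124.5,-182.6,74,0,0],[-124.5,-182.6,74,0,0],[-124.5,-182.6,74,0,0]]'
python3 - <<'E'
from h import *
print(local((630.5,-62.7,10)), get_obs()['q'])
c=cam('wrist');save('w1',c[0])
for r in recognise('wrist','wheel_center'):
    print(r['score'],(c[1]@np.append(r['location'],1))[:3])
print(proj((630.5,-62.7,24),*c[1:]))
E
```

```text
time_s: 2.6
tool_pos: [630.5, -62.1, 109.6]
tool_rot: [2.486, -1.92, -0.0]
ft_force: [-0.4, 0.1, 0.7]
opening: 85.4
[ 0.6  0.1 99.6] [-2.02190930e-01  6.48161592e-01  1.65796705e+00 -5.90231258e-04
  8.35771081e-01  1.11376330e+00]
0.67 [637.1854259  -58.78949227  19.41384801]
(np.float64(325.497426742102), np.float64(253.0252755443035))
```

View pics/w1.png

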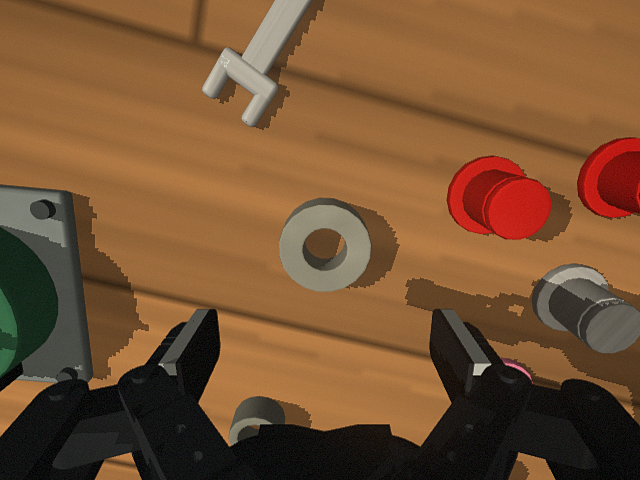

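The wrist view shows the wheel at (325,247), against a prediction of (325,253). That's about a 4 mm offset.

Run:
```python
from h import *
c=cam('wrist');P=ray(325,247,*c[1:],24);print(P)
print(local((P+[630.5,-62.7,24])/2*[1,1,0]+[0,0,11]))
```

```text
[633.88114862 -62.76330323  24.        ]
[-0.4 -2.1 99.6]
```

```bash
python3 -m crank '[[0,-1.5,30,0,0],[0,-1.5,60,0,0],[0,-1.5,80,0,0],[0,-1.5,90,0,0],[0,-1.5,97,0,0],[0,-1.5,98,0,0],[0,-1.5,98,0,0]]'
```

```text
time_s: 3.45
tool_pos: [632.1, -63.6, 13.4]
tool_rot: [-2.483, 1.924, -0.003]
ft_force: [-0.2, -0.7, -0.5]
opening: 85.4
```

```bash
python3 -m crank '[[0,0,1.5,0,0.2],[0,0,1.5,0,0.5],[0,0,1.5,0,0.8],[0,0,1.5,0,1],[0,0,1.5,0,1],[0,0,1.5,0,1],[0,0,1.5,0,1],[0,0,1.5,0,1]]' 50
```

```text
time_s: 4.25
tool_pos: [632.4, -63.6, 13.3]
tool_rot: [-2.482, 1.924, -0.005]
ft_force: [-1.9, 0.2, 9.5]
opening: 58.2
```

```bash
python3 -m crank '[[0,0,-5,0,1],[0,0,-15,0,1],[0,0,-40,0,1],[0,0,-70,0,1],[0,0,-110,0,1],[0,0,-150,0,1],[0,0,-160,0,1],[0,0,-160,0,1]]'
python3 - <<'E'
from h import *
c=cam('wrist');save('w2',c[0])
print(local((537.5,160.5,173)))
E
```

```text
time_s: 5.05
tool_pos: [632.3, -63.5, 175.4]
tool_rot: [-2.481, 1.923, -0.01]
ft_force: [0.1, 0.4, -2.2]
opening: 58.1
[-2.402e+02  3.520e+01 -2.000e-01]
```

View pics/w2.png

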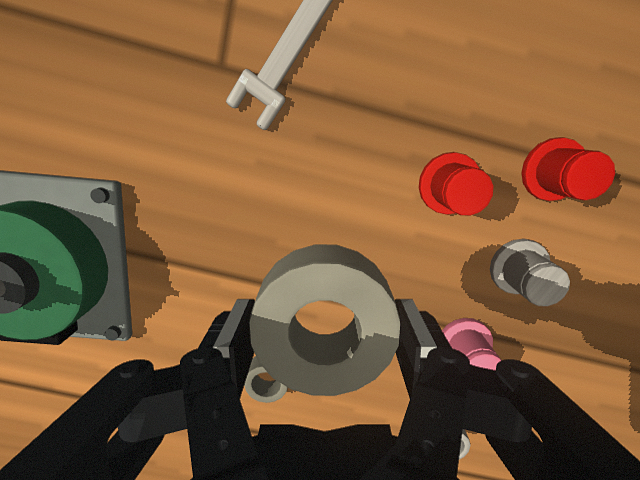

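```bash
python3 - <<'E'
from h import *
c=cam('wrist');o=get_obs();z=o['tool_pos'][2]+10.7
P=ray(325,329,*c[1:],z);print(P,o['tool_pos'],local(P))
E
python3 -m crank '[[-240,35,0,0,1],[-240,35,0,0,1],[-240,35,0,0,1],[-240,35,0,0,1],[-240,35,0,0,1],[-240,35,0,0,1],[-240,35,0,0,1],[-240,35,0,0,1]]'
python3 - <<'E'
from h import *
o=get_obs();print(o['q'],local((537.5,160.5,173)))
for n in ['top','side','wrist']: save(n+'3',cam(n)[0])
save('c3',np.hstack([cam('top')[0][120:420,100:400],cam('side')[0][50:350,130:430]]))
E
```

```text
[634.30688882 -62.77769783 183.00247862] [631.24692133 -63.29096577 172.30247862] [  0.3  -3.1 -10.7]
time_s: 5.95
tool_pos: [537.5, 159.7, 170.9]
tool_rot: [2.482, -1.924, 0.002]
ft_force: [-0.3, -0.5, -1.7]
opening: 58.1
[ 1.71504666e-01  4.80856228e-01  1.79375390e+00 -1.61718214e-03
  8.66877113e-01  1.49154921e+00] [-0.8 -0.2 -2.1]
```

View pics/c3.png

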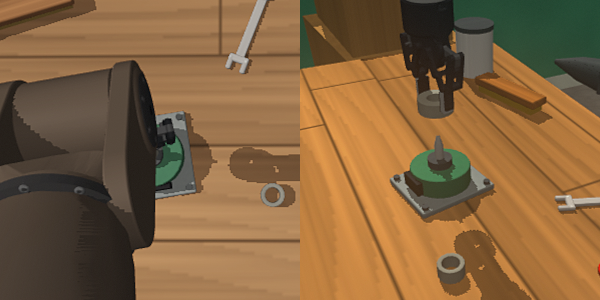

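View pics/wrist3.png

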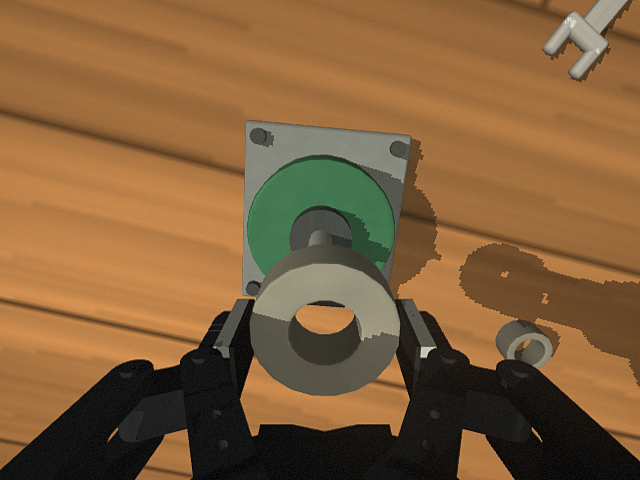

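Run:
```python
from h import *
c=cam('wrist');o=get_obs()
g=cv2.inRange(cv2.cvtColor(c[0],cv2.COLOR_RGB2HSV),(55,80,30),(95,255,255))
ys,xs=np.where(g);print(xs.min(),xs.max(),ys.min(),ys.max())
im=c[0].copy()
for P in [(537.5,160.5),(541,160.5)]:
  for z,d in [(64,44),(50,110)]:
    pts=np.array([proj((P[0]+d/2*np.cos(a),P[1]+d/2*np.sin(a),z),*c[1:]) for a in np.linspace(0,6.283,60)]).astype(np.int32)
    cv2.polylines(im,[pts],True,(255,0,0) if P[0]<540 else (0,0,255),1)
save('ov4',cv2.resize(im[120:320,220:420],(600,600)))
```

```text
210 394 156 414
```

View pics/ov4.png

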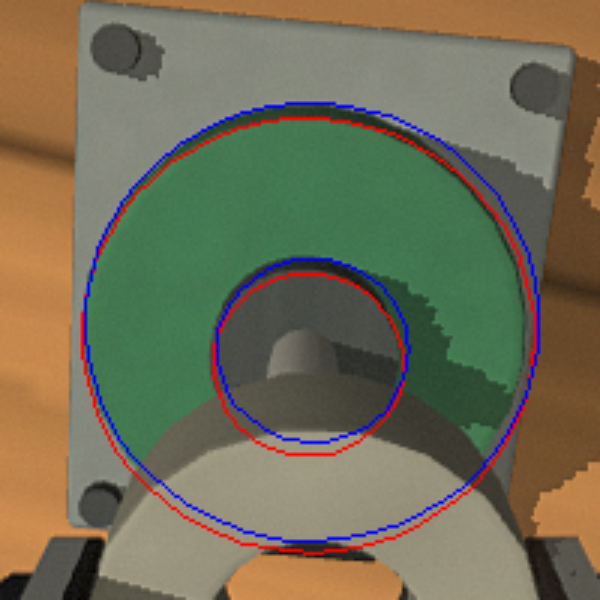

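Run:
```python
from h import *
print(local((535.1,159.9,125)))
```

```text
[-0.9  2.5 46.8]
```

```bash
python3 -m crank '[[-1,2.5,10,0,1],[-1,2.5,30,0,1],[-1,2.5,42,0,1],[-1,2.5,42,0,1]]'
python3 - <<'E'
from h import *
print(local((535.1,159.9,77.5)))
a=cam('wrist')[0][180:480,170:470];b=cv2.resize(cam('side')[0][130:280,195:345],(300,300),interpolation=cv2.INTER_CUBIC)
save('c5',np.hstack([a,b]))
E
```

```text
time_s: 6.65
tool_pos: [534.2, 159.8, 127.9]
tool_rot: [2.48, -1.925, -0.001]
ft_force: [-0.0, 0.1, -1.5]
opening: 58.0
[ 0.  -1.  50.4]
```

View pics/c5.png

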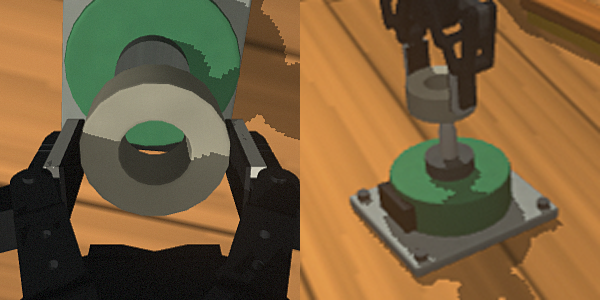

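```bash
python3 -m crank '[[0.5,-2,0,0,1],[0.5,-2,8,0,1],[0.5,-2,18,0,1],[0.5,-2,26,0,1],[0.5,-2,26,0,1]]'
python3 - <<'E'
from h import *
print(local((535.1,159.9,77.5)))
a=cam('wrist')[0][180:480,170:470];b=cv2.resize(cam('side')[0][130:280,195:345],(300,300),interpolation=cv2.INTER_CUBIC)
save('c6',np.hstack([a,b]))
E
```

```text
time_s: 7.25
tool_pos: [536.6, 159.9, 102.3]
tool_rot: [2.481, -1.925, -0.0]
ft_force: [-0.7, -0.2, -1.9]
opening: 58.1
[-0.4  1.4 24.8]
```

View pics/c6.png

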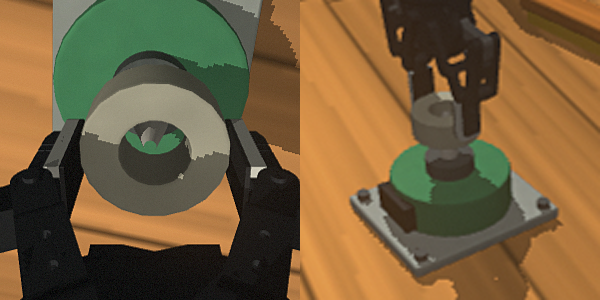

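Run:
```python
from h import *
c=cam('wrist');save('w7',cv2.resize(c[0][280:380,270:380],(770,700)[:2] if 0 else (660,600),interpolation=cv2.INTER_CUBIC))
print(ray(325,330,*c[1:],113),[proj((537.5,160.5,z),*c[1:]) for z in (64,90,110)])
```

```text
[539.50806098 160.42630196 113.        ] [(np.float64(323.6745096630564), np.float64(282.2412027398122)), (np.float64(323.6087993730612), np.float64(306.19453713070425)), (np.float64(323.54293681760436), np.float64(330.20337676312795))]
```

View pics/w7.png

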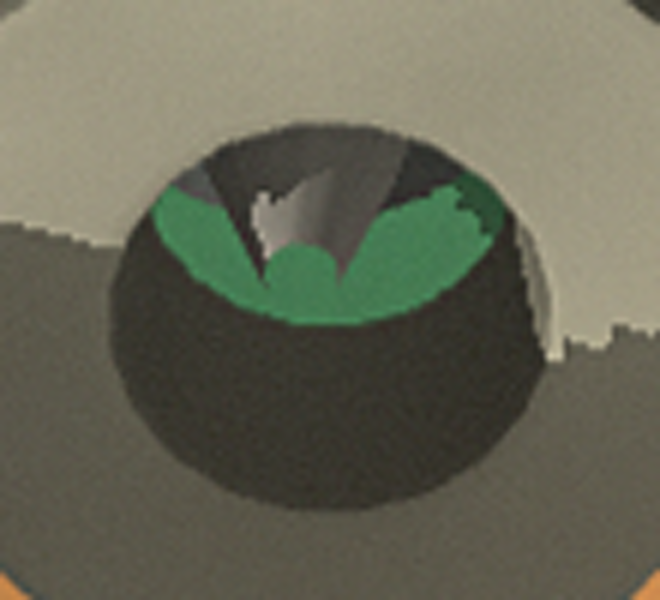

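Run:
```python
from h import *
c=cam('wrist')
a=ray(324.7,332.8,*c[1:],113);b=ray(320.5,324.7,*c[1:],110);print(a,b,local(b)-local(a))
```

```text
[538.249954   160.20077713 113.        ] [539.57293251 162.24464837 110.        ] [-1.7 -1.8  3. ]
```

Only about 2.4 mm off, well within the clearance. I'll correct that and keep lowering.

```bash
python3 -m crank '[[-1.5,-1.5,2,0,1],[-1.5,-1.5,10,0,1],[-1.5,-1.5,17,0,1],[-1.5,-1.5,20,0,1],[-1.5,-1.5,22,0,1],[-1.5,-1.5,23,0,1],[-1.5,-1.5,23,0,1]]'
```

```text
time_s: 8.15
tool_pos: [538.5, 161.8, 80.8]
tool_rot: [-2.482, 1.926, -0.003]
ft_force: [-0.7, -0.8, -2.1]
opening: 58.0
```

```bash
python3 -m crank '[[0,0,2,0,1],[0,0,3,0,1],[0,0,4,0,1],[0,0,4.5,0,1]]'
```

```text
time_s: 8.55
tool_pos: [538.5, 161.8, 77.3]
tool_rot: [-2.482, 1.925, -0.003]
ft_force: [-4.8, -0.9, 16.4]
opening: 58.2
```

```bash
python3 -m crank '[[0,0,0,0,0.8],[0,0,0,0,0.5],[0,0,0,0,0],[0,0,0,0,0],[0,0,0,0,0],[0,0,0,0,0]]'
python3 -m crank '[[0,0,-10,0,0],[0,0,-30,0,0],[0,0,-70,0,0],[0,0,-110,0,0],[0,0,-120,0,0],[0,0,-120,0,0]]'
python3 - <<'E'
from h import *
o=get_obs()
a=cam('wrist');b=cam('side')
save('c8',np.hstack([a[0][180:480,170:470],cv2.resize(b[0][130:280,195:345],(300,300),interpolation=cv2.INTER_CUBIC)]))
print(local((633.7,-244.7,175)),o['q'])
E
```

```text
time_s: 9.15
tool_pos: [538.6, 161.8, 77.2]
tool_rot: [-2.482, 1.925, -0.003]
ft_force: [-0.0, -0.3, -0.6]
opening: 85.7
time_s: 9.75
tool_pos: [538.8, 162.0, 199.2]
tool_rot: [-2.48, 1.924, -0.007]
ft_force: [-0.5, -0.1, -0.8]
opening: 85.3
[417.5   8.2  22. ] [ 1.75167272e-01  4.46024834e-01  1.76359194e+00 -1.41524420e-03
  9.26479322e-01  1.49563200e+00]
```

View pics/c8.png

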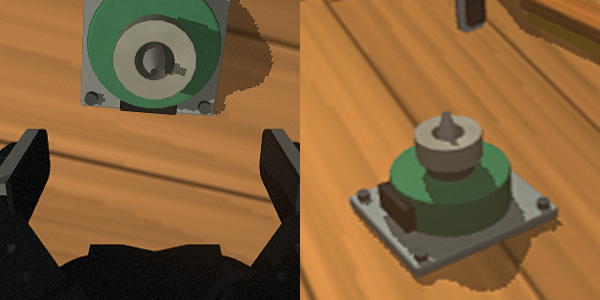

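The wheel is flat on the seat and centred. Now the cap.

```bash
python3 -m crank '[[417.5,8,22,0,0],[417.5,8,22,0,0],[417.5,8,22,0,0],[417.5,8,22,0,0],[417.5,8,22,0,0],[417.5,8,22,0,0],[417.5,8,22,0,0],[417.5,8,22,0,0],[417.5,8,22,0,0],[417.5,8,22,0,0]]' 60
python3 - <<'E'
from h import *
o=get_obs();c=cam('wrist');save('w9',c[0])
print(local((633.7,-244.7,130)),o['q'],proj((633.7,-244.7,48),*c[1:]))
for r in recognise('wrist','cap_center'):
    print(r['score'],(c[1]@np.append(r['location'],1))[:3])
E
```

```text
time_s: 10.85
tool_pos: [633.3, -246.8, 172.5]
tool_rot: [2.479, -1.929, -0.002]
ft_force: [-0.5, 0.9, -1.3]
opening: 85.6
[-0.1 -0.6 43. ] [-4.68584844e-01  6.34118463e-01  1.48116237e+00 -5.12991197e-04
  1.02801930e+00  8.54374624e-01] (np.float64(322.0478149791897), np.float64(233.74200354769954))
0.91 [ 721.04958238 -234.54317137   46.01211849]
0.87 [ 688.89213715 -162.20975333   43.11637145]
0.79 [ 556.188516   -224.87718609   33.78192956]
0.55 [ 638.51327298 -245.16174526   45.08286081]
```

View pics/w9.png

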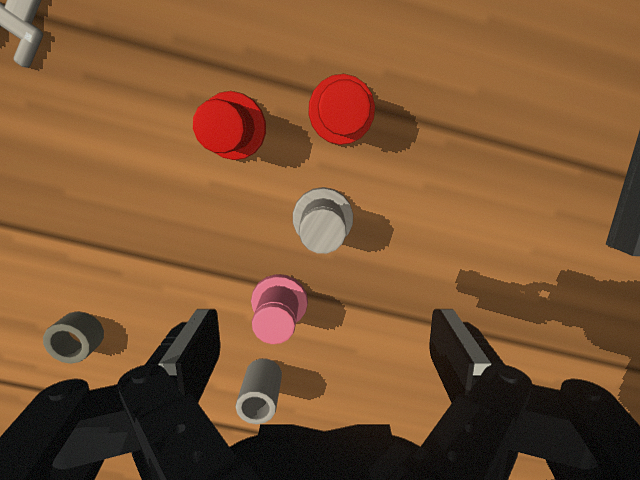

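The cap sits at (322,230), within 2 mm of the estimate. The finger corridor along tool x is clear of the red and pink decoys.

```bash
python3 -m crank '[[0,-1.5,20,0,0],[0,-1.5,60,0,0],[0,-1.5,100,0,0],[0,-1.5,130,0,0],[0,-1.5,145,0,0],[0,-1.5,147,0,0],[0,-1.5,147,0,0]]'
python3 -m crank '[[0,0,0,0,0.3],[0,0,0,0,0.7],[0,0,0,0,1],[0,0,0,0,1],[0,0,0,0,1],[0,0,0,0,1],[0,0,0,0,1],[0,0,0,0,1],[0,0,0,0,1]]' 60
```

```text
time_s: 11.65
tool_pos: [635.0, -242.8, 27.4]
tool_rot: [2.482, -1.925, -0.001]
ft_force: [0.0, -0.2, -0.3]
opening: 85.2
time_s: 12.55
tool_pos: [635.4, -243.1, 28.7]
tool_rot: [-2.483, 1.925, -0.002]
ft_force: [-0.8, 1.4, 7.0]
opening: 34.7
```

```bash
python3 -m crank '[[0,0,-5,0,1],[0,0,-25,0,1],[0,0,-70,0,1],[0,0,-120,0,1],[0,0,-160,0,1],[0,0,-175,0,1],[0,0,-175,0,1]]'
python3 - <<'E'
from h import *
o=get_obs();c=cam('wrist');save('w10',c[0]);save('s10',cam('side')[0])
print(local((537.5,160.5,200)),o['tool_pos'])
E
```

```text
time_s: 13.25
tool_pos: [635.6, -243.2, 205.7]
tool_rot: [-2.482, 1.925, -0.007]
ft_force: [-0.2, -0.7, -2.5]
opening: 34.4
[-414.7   -6.3    2.2] [ 635.61732529 -243.17087657  205.66451214]
```

View pics/w10.png

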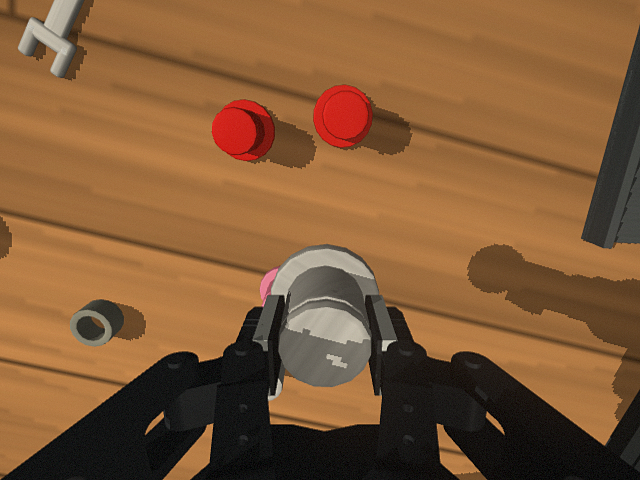

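View pics/s10.png

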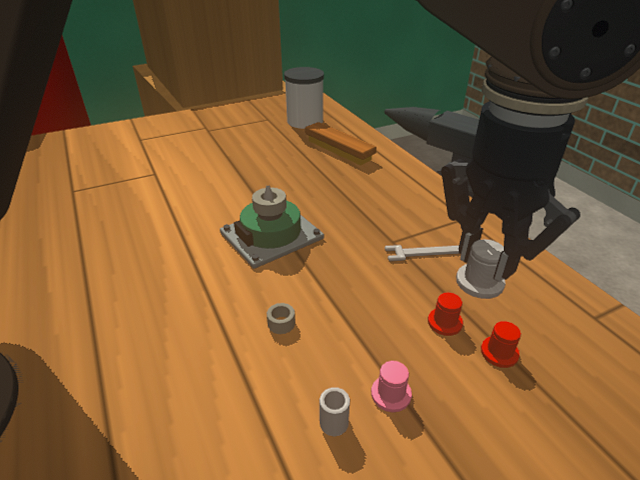

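```bash
python3 - <<'E'
from h import *
c=cam('wrist');o=get_obs()
P=ray(324,346,*c[1:],o['tool_pos'][2]+19.3);print(local(P))
E
python3 -m crank '[[-415,-6,4,0,1],[-415,-6,4,0,1],[-415,-6,4,0,1],[-415,-6,4,0,1],[-415,-6,4,0,1],[-415,-6,4,0,1],[-415,-6,4,0,1],[-415,-6,4,0,1],[-415,-6,4,0,1],[-415,-6,4,0,1]]'
python3 - <<'E'
from h import *
o=get_obs()
print(local((537.5,160.5,160)),o['q'])
E
```

```text
[ -0.1  -1.4 -19.3]
time_s: 14.4
tool_pos: [535.8, 162.6, 196.2]
tool_rot: [2.483, -1.919, -0.007]
ft_force: [0.2, -0.9, -1.7]
opening: 34.6
[ 2.6 -1.3 36.2] [0.17605822 0.44959898 1.76709712 0.00193869 0.93012333 1.49089254]
```

Run:
```python
from h import *
print(local((538,161.3,145)))
```

```text
[ 2.  -2.1 51.2]
```

```bash
python3 -m crank '[[2,-2,10,0,1],[2,-2,30,0,1],[2,-2,44,0,1],[2,-2,46,0,1],[2,-2,46,0,1]]'
python3 - <<'E'
from h import *
print(local((538,161.3,117)))
c=cam('side')
b=cv2.resize(c[0][130:280,195:345],(600,600),interpolation=cv2.INTER_CUBIC)
save('c11',b)
E
```

```text
time_s: 14.9
tool_pos: [538.2, 160.0, 149.2]
tool_rot: [2.481, -1.921, -0.009]
ft_force: [-0.3, 0.6, -1.1]
opening: 34.2
[-1.2 -0.4 32.2]
```

View pics/c11.png

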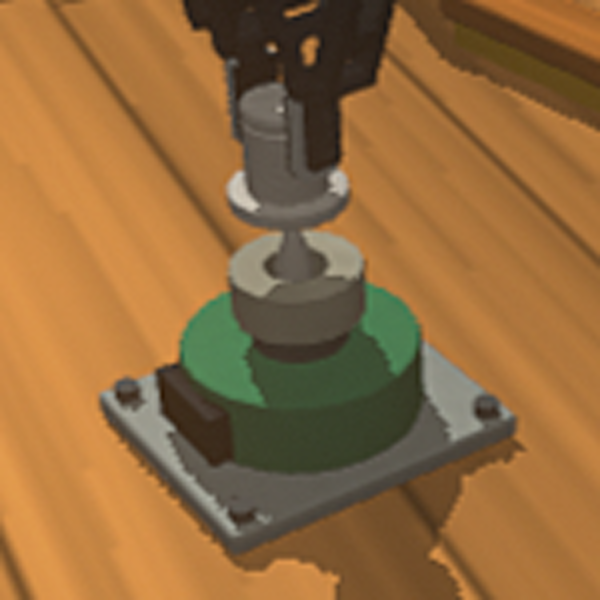

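The cap is just above the tip and aligned with it: the flange centre is at x≈288 and the tip at x≈292 in the 4x crop, a difference of about 1 px.

```bash
python3 -m crank '[[-1,-0.5,4,0,1],[-1,-0.5,10,0,1],[-1,-0.5,16,0,1],[-1,-0.5,20,0,1],[-1,-0.5,20,0,1]]'
python3 -m crank '[[0,0,3,0,1],[0,0,5,0,1],[0,0,6,0,1],[0,0,6,0,1]]'
```

```text
time_s: 15.45
tool_pos: [538.2, 161.4, 129.3]
tool_rot: [2.481, -1.92, -0.009]
ft_force: [-1.0, -0.6, -1.2]
opening: 34.3
time_s: 15.85
tool_pos: [538.2, 161.4, 123.2]
tool_rot: [2.481, -1.92, -0.009]
ft_force: [-0.3, -0.5, -1.7]
opening: 34.7
```

```bash
python3 -m crank '[[0,0,2,0,1],[0,0,4,0,1],[0,0,5,0,1],[0,0,6,0,1],[0,0,6.5,0,1]]'
```

```text
time_s: 16.35
tool_pos: [538.1, 161.4, 116.7]
tool_rot: [2.481, -1.92, -0.009]
ft_force: [-1.2, -1.8, 5.0]
opening: 34.4
```

Contact came at 116.7 mm, exactly the height predicted for a seated cap. Now I'll release it and retreat.

```bash
python3 -m crank '[[0,0,0.3,0,1],[0,0,0.3,0,0.8],[0,0,0.3,0,0.5],[0,0,0,0,0],[0,0,0,0,0],[0,0,0,0,0],[0,0,0,0,0]]'
python3 -m crank '[[0,0,-10,0,0],[0,0,-30,0,0],[0,0,-70,0,0],[0,0,-110,0,0],[0,0,-110,0,0],[0,0,-110,0,0]]'
python3 - <<'E'
from h import *
o=get_obs()
a=cam('wrist');b=cam('side')
save('c12',np.hstack([a[0][90:390,170:470],cv2.resize(b[0][130:280,195:345],(300,300),interpolation=cv2.INTER_CUBIC)]))
E
```

```text
time_s: 17.05
tool_pos: [538.2, 161.4, 116.7]
tool_rot: [2.481, -1.92, -0.009]
ft_force: [-0.3, -1.4, 0.9]
opening: 85.7
time_s: 17.65
tool_pos: [539.0, 161.4, 227.9]
tool_rot: [2.483, -1.921, -0.006]
ft_force: [-0.9, -0.6, -0.1]
opening: 85.4
```

View pics/c12.png

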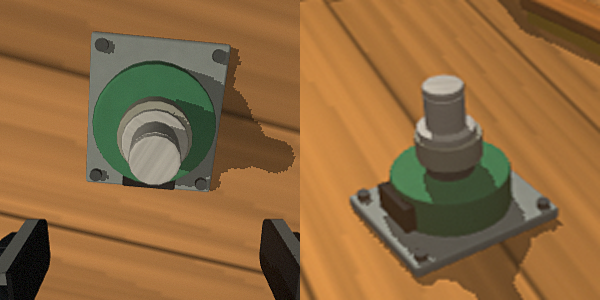

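Run:
```python
from h import *
b=cam('side')
print(ray(267,171,*b[1:],136)); print(get_obs()['qvel'].round(3))
from cell import hand_in
hand_in()
```

```text
[539.32083675 162.3128339  136.        ]
[ 0.001  0.008 -0.001 -0.     0.001  0.001]
the job is handed in; nothing more can be done
```

I fitted the full-size wheel over the spindle and set it down on the seat under control. I then put the bare steel cap over the tip, wide end down, resting on the wheel. The job was handed in at about 18 s of the 64 s allowed; no verdict is reported.

**Last checks:**
- **Wheel:** contact came at a tool height of 77.3 mm, the height expected for a seated wheel. In the pictures it lies flat and centred.
- **Cap:** contact came at 116.7 mm, also the expected seated height. The side picture puts the cap's axis at about (539, 162) mm against my seat estimate of (537.5, 160.5). That is about 2.5 mm off, well inside the 12 mm tolerance.
- **Release:** the gripper was open and had backed off about 110 mm above the release point, with the arm essentially still.

**Disagreement:** the wrist camera read positions about 2–4 mm away from the fixed cameras. I used compromise values between the two for both placings. No check failed.

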